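Close up a row of billets on the router bed and lock it with the slotted strap

ROBOT

A 6-joint arm with a two-finger parallel gripper is mounted at the origin on the work surface. World frame = base frame: x ahead of the robot, y to its left, z up, the work surface at z = 0. Lengths are in m, angles in rad, forces in N, time in s.
With the tool pointing down it reaches from about 0.35 to 0.85 m from the base axis. Payload 8.1 kg.
Tool frame: the origin (TCP) lies at the very end of the fingers, on their centre line; the grasp point (between the pads) lies 19 mm behind it (grip_point_offset is the distance from the TCP to the grasp point, in m); z points along the fingers, y is the line along which they close (so a half turn about z gives the same grasp; the last joint's range is limited). The gripper opens to 85 mm and grips with 20 to 120 N. Pads are 22 mm wide; open, the fingers measure 114 mm over their backs; the gripper's body (76 mm by 85 mm) begins 54 mm behind the grasp point. The pads swing forward as they close: fully open they stand 13 mm farther back than shut.
Start: joints at [-1.329, 0.13, 1.488, -0, 1.523, -0.085], TCP at [0.193, -0.568, 0.205] pointing down, gripper open.
Joint ranges: [-2.96, 2.96], [-0.89, 2.26], [0.02, 2.5], [-1.34, 4.48], [0, 2.73], [-2.66, 2.66]. Speed limits (rad/s): [2.39, 2.39, 2.79, 3.14, 3.14, 3.14].

INTERFACE

Orientations are given as a unit quaternion [w, x, y, z].
In Python, from plant import * gives the robot as it stands.
- The arm moves only by the tool move_arm, never from a script. Its argument "rows" is one flat list of numbers, 7 for each row, row after row: the opening in per cent of the stroke, from 0 (shut) to 100 (fully open), then the shift along the tool's x, y, z in m, then the turn, a rotation vector about the tool's x, y, z in degrees. A call has 1 to 10 rows; each row shifts and turns the commanded pose from where the row before left it, along the tool's axes as they then stand; what a row does not reach is not made up. A row lasts 1/12 s, in which the tool goes at most 41.7 mm and 7.16 degrees, less where a joint would pass 70% of its speed; a pose out of reach is approached as far as the arm can. A call is refused whole if a number of a shift passes 0.0417 or a number of a turn 7.16, either way. A call with a gripper value outside its range is refused whole. The fingers move at their own pace and stop on an object; "newtons" is the grip in N (left out, the last holds). Time passes only in rows, so rows that do not move let the fingers close. It gives the time, the measured TCP pose, the force, the opening and the grip force at its end, in the units of the state.
- state(): the state, without advancing time (a new reading comes with each control period).
- get_image(name): name is "side" or "top"; returns a dict with "image" (420x560x3 uint8, red, green, blue), "mtx" (3x3 intrinsics, pixels), "k1" (the pictures are not rectified: a ray, as slopes to the right and down, at radius r is drawn at 1 + k1 r^2 times it, then the intrinsics apply), "R" (3x3) and "t" (3): a world point X has camera coordinates R X + t. Camera axes: x right, y down, z forward; pixel columns grow to the right and rows downward; lengths in m; the calibration is good to about 2 mm. A picture is of the moment at which its call begins. There is no depth.
- hand_in(): hands the job in; it is judged then, once.
Trained networks look in a picture, given as the dict that the camera call returned (one of the last four; its "shot" number tells which), for a name from the list of things; names that differ only in an ending like _2 or _b are one class to them, and where a whole thing is asked for, a point or a joint stands for the part that bears it (a point fixed in the world has none). Each returns a list of dicts, best first, with "score" (0 to 1); they miss things now and then, are a little off and sometimes report something else, mostly with a low value. They report only what shows in the picture. A call takes as long as a camera call. They do not tell look-alikes from the thing itself.
- boxes_of(picture, name): "pixel" ([column, row] in pixels, amid what is visible of it).
The state is a dict: "time": time; "joints": joint angles; "joint_velocities": joint speeds; "tau": joint torques, N m; "ee_pos": TCP position; "ee_rot": TCP orientation; "wrist_force": force on the tool from outside, world axes, zero at the start; "ft_torque": the same for the moment, N m; "gripper_width": opening from 0.0 (shut) to 1.0 (fully open); "gripper_force": force on a finger pad.
Only numpy, scipy, OpenCV 4.12 (cv2) and the standard library are available. Lean on these libraries where they do the work, as an engineer would, in place of code of your own. Each camera call takes 0.05 s, during which the arm holds its last target. There are 200 camera calls.

TASK

Slide the row of four white plastic billets along the bed, staying between the two pencil lines and never lifted, until the first is flush against the steel end stop and all four are tight together in a straight row. Then swing the upright slotted strap down about its bolt, behind the last billet, until it lies level with its slot fully over the second bolt. Leave the other loose things on the bed and bench where they are.

Things in the scene. Friction and masses are not known exactly. Their poses are not given: they have to be found in the camera images.
- bed: Fixed grey-topped plywood board, 270 (its x) x 500 (its y) x 18 mm; its place and yaw vary. Origin at the centre of its underside, z up, its top at z = 18 mm. The row lies along its y on the line x = 0 and is pushed towards its -y, where the dark steel end stop stands. Two black pencil lines along y at x = -38 and +38 mm bound the lane
- stop_face (a point): Centre of the end stop's working face, which looks to the board's +y: board coordinates (0, -190, 33) mm, 15 mm above the board top; axes as the board's. The stop is 130 mm wide (x), 26 mm thick and 36 mm tall above the board
- pivot_bolt (a point): Point on the bolt about which the strap turns, in the strap's mid-plane: board coordinates (85, 58, 38) mm, 20 mm above the board top. The 8 mm bolt runs along board y from an aluminium post (centred at board x = 85 mm, 22 x 22 mm, 34 mm tall above the board, y = 30 to 52 mm) and has an 18 mm round head that ends at y = 71.5 mm
- catch_bolt (a point): Point on the second bolt, over which the strap's slot must drop: board coordinates (-60, 58, 38) mm. Its bolt and post (centred at board x = -60 mm) are like the pivot's
- strap (a joint): Strap angle, rad: 0 = level across the lane, slot fully over the second bolt (hard stop); 1.57 = upright above the pivot bolt; 1.9 = leaning outwards to board +x (stop). It swings in the vertical plane y = 58 mm of the board, down towards board -x. Stiff joint (friction about 0.10 N m, strap 90 g): it stays where it is left and must be moved all the way down
- strap_end (a point): Centre of the strap's free end, 165 mm from the pivot. Aluminium bar, 8 mm thick (board y 54 to 62), 24 mm wide in its swing plane (12 either side of the line to the pivot), reaching 180 mm from the pivot; slot 10 mm wide, 16 deep, 145 from the pivot, open in the edge that is below when level. Site -x points away from the pivot, z to the edge that is on top when level (upright: facing board +x)
- billet1_center (a point): Centre (half-way up) of a plain solid white plastic billet, 60 mm along the row (its y) x 50 mm wide (its x) x 30 mm tall, about 130 g, resting loose on the board; first in the row, nearest the end stop
- billet2_center (a point): Centre (half-way up) of a plain solid white plastic billet, 60 mm along the row (its y) x 50 mm wide (its x) x 30 mm tall, about 130 g, resting loose on the board; second in the row
- billet3_center (a point): Centre (half-way up) of a plain solid white plastic billet, 60 mm along the row (its y) x 50 mm wide (its x) x 30 mm tall, about 130 g, resting loose on the board; third in the row
- billet4_center (a point): Centre (half-way up) of a plain solid white plastic billet, 60 mm along the row (its y) x 50 mm wide (its x) x 30 mm tall, about 130 g, resting loose on the board; last in the row, farthest from the end stop
- screwdriver: screwdriver, 170 mm long and about 30 mm thick, lying along the row on the board's +x margin; bystander. Origin under its middle, its x along the shaft
- offcut: wooden offcut, 35 x 90 x 22 mm, lying on the board's -x margin beside the lane; bystander. Origin at the centre of its underside
- jar: jar, 66 mm diameter, 85 mm tall, on the bench beside the board; bystander. Origin at the centre of its underside
- mug: white mug, 80 mm diameter, 90 mm tall, on the bench; bystander. Origin at the centre of its underside
- spraycan: can, 60 mm diameter, 150 mm tall, on the bench; bystander. Origin at the centre of its underside
- wrench: wrench, 180 mm long, lying on the bench; bystander. Origin under its middle, its x along it
- tape: roll of black tape, 90 mm diameter, 22 mm tall, on the bench; bystander. Origin at the centre of its underside
Not all that is in view belongs to the job. What is shaped like the part that bears billet2_center but pink or purple is not meant. What is shaped like the part that bears billet4_center but red or yellow is not meant.

How it is judged:
On the way, in this order (a step that is already met when the one before it is completed fails the run):
1. all four billets stand in a tight straight row against the end stop, the strap still up (x of billet1_center in the frame of bed between -0.012 and 0.012 m and angle between the y axis of each of billet1_center, billet2_center, billet3_center, billet4_center and the y axis of bed, either way round below 0.12 rad and angle between each of billet1_center, billet2_center, billet3_center, billet4_center's own z axis and vertical below 0.1 rad and z of each of billet1_center, billet2_center, billet3_center, billet4_center in the frame of bed below 0.04 m and x of billet2_center in the frame of bed between -0.012 and 0.012 m and x of billet3_center in the frame of bed between -0.012 and 0.012 m and x of billet4_center in the frame of bed between -0.012 and 0.012 m and y of billet1_center in the frame of bed below -0.157 m and y of billet2_center in the frame of bed below -0.096 m and y of billet3_center in the frame of bed below -0.0355 m and y of billet4_center in the frame of bed below 0.025 m and value of joint strap above 0.8 rad), for 0.2 s.
2. the strap is fully down behind the row, its slot over the second bolt (value of joint strap below 0.04 rad), for 0.2 s.
At the end, for the whole second after the job is handed in: Billets flat, at rest, within 12 mm of the lane's centre line and 0.12 rad of square; the first within 3 mm of touching the stop, the others within 4, 4.5 and 5 mm of their tight-packed places; strap within 0.04 rad of fully down (x of billet1_center in the frame of bed between -0.012 and 0.012 m and angle between the y axis of each of billet1_center, billet2_center, billet3_center, billet4_center and the y axis of bed, either way round below 0.12 rad and angle between each of billet1_center, billet2_center, billet3_center, billet4_center's own z axis and vertical below 0.1 rad and z of each of billet1_center, billet2_center, billet3_center, billet4_center in the frame of bed below 0.04 m and x of billet2_center in the frame of bed between -0.012 and 0.012 m and x of billet3_center in the frame of bed between -0.012 and 0.012 m and x of billet4_center in the frame of bed between -0.012 and 0.012 m and y of billet1_center in the frame of bed below -0.157 m and y of billet2_center in the frame of bed below -0.096 m and y of billet3_center in the frame of bed below -0.0355 m and y of billet4_center in the frame of bed below 0.025 m and linear speed of each of billet1, billet2, billet3, billet4 below 0.01 m/s and value of joint strap below 0.04 rad).
It fails at once if a billet is lifted (more than 15 mm off the bed) or tipped over (z of any of billet1_center, billet2_center, billet3_center, billet4_center in the frame of bed above 0.048 m or angle between any of billet1_center, billet2_center, billet3_center, billet4_center's own z axis and vertical above 0.5 rad).
It fails at once if the row buckles or splays: a billet's centre strays more than 20 mm from the lane's centre line (x of any of billet1_center, billet2_center, billet3_center, billet4_center in the frame of bed above 0.02 m or x of any of billet1_center, billet2_center, billet3_center, billet4_center in the frame of bed below -0.02 m).
It fails at once if another loose thing is moved more than 30 mm (distance of any of screwdriver, offcut, jar, mug, spraycan, wrench, tape from where it was at the start of the episode above 0.03 m).
It also fails if it takes over 51 s, if anything falls off the work surface, if the arm or the gripper's body presses on something with over 40 N, if the wrist force passes 120 N, or if a joint passes its speed limit or range.

## Working session

There is one attempt and no reset: what is moved stays moved. The work goes in short steps, Python scripts to look and compute and a tool call to move; the robot and the scene stay as the last step left them, time stands still between calls to the robot, and variables do not carry over. Pictures are saved under pics/ and viewed, at most 10 in all, crops included, and the job is handed in when it is done.

Besides the shell and the picture viewer there is one more tool, called after "Call:" in YAML: its name, and indented under it one key for each argument. move_arm: Moves the arm, as the interface text tells. Its arguments: {"type":"object","properties":{"rows":{"type":"array"},"newtons":{"type":"number"}},"required":["rows"]}

```bash
ls; mkdir -p pics
cat > h.py <<'E'
from plant import *
import numpy as np, cv2
def ray(p,px):
    m=p["mtx"]; px=np.asarray(px,float)
    d=np.array([(px[0]-m[0][2])/m[0][0],(px[1]-m[1][2])/m[1][1]]); u=d.copy()
    for _ in range(20): u=d/(1+p["k1"]*(u@u))
    R=np.array(p["R"]); c=-R.T@np.array(p["t"])
    return c,R.T@np.array([u[0],u[1],1])
def onz(p,px,z):
    c,d=ray(p,px); return c+d*(z-c[2])/d[2]
def proj(p,X):
    q=np.array(p["R"])@np.asarray(X,float)+np.array(p["t"]); u=q[:2]/q[2]; u=u*(1+p["k1"]*(u@u)); m=p["mtx"]
    return np.array([m[0][0]*u[0]+m[0][2],m[1][1]*u[1]+m[1][2]])
E
python3 - <<'E'
from h import *
for n in("top","side"):
    p=get_image(n); cv2.imwrite(f"pics/{n}0.png",p["image"][:,:,::-1])
    print(n,p["mtx"],p["k1"],-np.array(p["R"]).T@p["t"])
    for k in("billet1_center","strap","screwdriver","offcut","bed"):
        print(k,[(np.round(b["pixel"]).tolist(),round(b["score"],2)) for b in boxes_of(p,k)])
print(state())
E
```

```text
pics
top [[437.26486115   0.         275.1576404 ]
 [  0.         437.26486115 202.51657052]
 [  0.           0.           1.        ]] -0.06559536616412297 [ 0.42630257 -0.00537172  1.16271878]
billet1_center [([279.0, 191.0], 0.64)]
strap [([222.0, 153.0], 0.7)]
screwdriver [([303.0, 147.0], 0.94), ([280.0, 192.0], 0.71)]
offcut [([288.0, 233.0], 0.71)]
bed [([250.0, 186.0], 0.84)]
side [[389.64344604   0.         279.84474542]
 [  0.         389.64344604 213.82794371]
 [  0.           0.           1.        ]] -0.05569445417576253 [0.22621749 0.68319806 0.89649696]
billet1_center [([283.0, 212.0], 0.63)]
strap [([230.0, 213.0], 0.97), ([219.0, 371.0], 0.21)]
screwdriver [([258.0, 189.0], 0.46)]
offcut [([315.0, 221.0], 0.57)]
bed [([273.0, 257.0], 0.84)]
{'time': 0.6, 'joints': array([-1.32938554e+00,  1.30389748e-01,  1.48819384e+00, -9.53760998e-06,
        1.52300958e+00, -8.54140558e-02]), 'joint_velocities': array([-0.00063234,  0.00082773,  0.00189447, -0.00018194,  0.00111068,
       -0.00051685]), 'tau': array([-6.63119918e-04, -5.68962514e+01, -5.00592577e+01, -4.08429760e-04,
        1.70326166e-03, -1.45535961e-05]), 'ee_pos': array([ 0.19263319, -0.56824076,  0.20480174]), 'ee_rot': array([ 1.14362038e-07,  9.86677839e-01,  1.62686331e-01, -4.76894918e-06]), 'wrist_force': array([-0.08416652, -0.3708988 , -0.20287646]), 'ft_torque': array([-0.02002805,  0.0528453 ,  0.02564913]), 'gripper_force': 0.0, 'gripper_width': 1.0049214131632087}
```

View pics/top0.png

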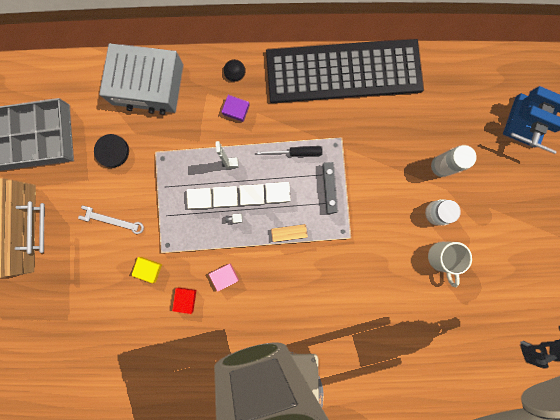

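View pics/side0.png

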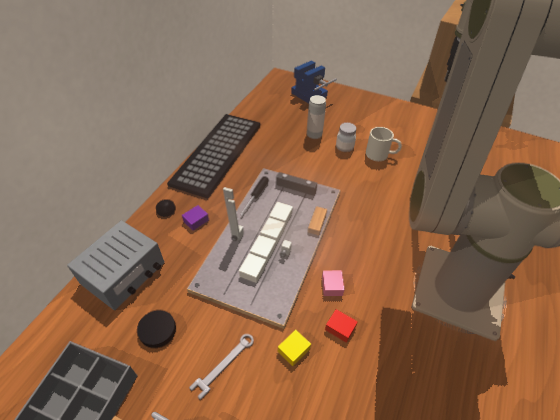

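Top view: four white billets in the lane at (199,198), (225,196), (251,194) and (278,192). The stop is at (329,188), the upright strap at (222,153) and the catch post at (233,218). Look-alikes are purple (235,108), pink (223,277), red (184,300) and yellow (146,270), all off the bed. I choose the white ones in the lane. Now measuring, with a close crop.

Run:
```python
from h import *
p=get_image("top"); im=p["image"]
c=im[130:260,145:360]; cv2.imwrite("pics/crop0.png",cv2.resize(c,None,fx=3.7,fy=3.7,interpolation=cv2.INTER_CUBIC)[:,:,::-1])
# bed fit from corners
px=np.array([[155,152],[342,138],[351,238],[161,252]])
W=np.array([onz(p,q,.018)[:2] for q in px]); print(W.round(4), np.linalg.norm(W-np.roll(W,1,0),axis=1).round(3))
L=np.array([[.135,.25],[.135,-.25],[-.135,-.25],[-.135,.25]])
a=np.array([complex(*v) for v in L]);b=np.array([complex(*v) for v in W]);
o=b.mean(); yaw=np.angle(np.sum((b-o)*a.conj())); print("bed",o,yaw)
g=im.min(2); m=((g>215)).astype(np.uint8); m[:170]=0;m[225:]=0;m[:,:170]=0;m[:,310:]=0
n,l,s,ce=cv2.connectedComponentsWithStats(m)
for i in range(1,n):
    if s[i,4]>30:
        r=cv2.minAreaRect(np.argwhere(l==i)[:,::-1].astype(np.float32)); w=onz(p,ce[i],.048)[:2]
        v=(complex(*w)-o)*np.exp(-1j*yaw); print(s[i],ce[i].round(1),r,v)
        bx=cv2.boxPoints(r)
        for q in bx: 
            w=onz(p,q,.048)[:2]; print("   ",np.round((complex(*w)-o)*np.exp(-1j*yaw),4))
```

```text
[[ 0.6468  0.3109]
 [ 0.6754 -0.1873]
 [ 0.41   -0.2033]
 [ 0.3818  0.2945]] [0.265 0.499 0.266 0.499]
bed (0.5284915143586696+0.053684458519840245j) 0.05786615233307316
[265 182  26  21 444] [277.6 191.6] ((277.5176086425781, 191.7294158935547), (19.17412757873535, 23.775915145874023), 85.60128784179688) (-0.00012764674465821088-0.06715223450344457j)
    (0.0242-0.0363j)
    (0.0243-0.0973j)
    (-0.025-0.0972j)
    (-0.0251-0.0365j)
[240 184  24  21 449] [251.8 193.9] ((251.83074951171875, 193.953857421875), (19.192626953125, 23.408348083496094), 86.8201675415039) (-0.0011014615004628393-0.0006692581838073191j)
    (0.0241+0.0288j)
    (0.0229-0.0312j)
    (-0.0264-0.0303j)
    (-0.0252+0.0295j)
[213 186  24  21 447] [225.  195.9] ((224.91574096679688, 195.899169921875), (19.236534118652344, 23.073328018188477), 86.98721313476562) (-0.0009214548232802898+0.06817921668706561j)
    (0.0245+0.0976j)
    (0.0231+0.0383j)
    (-0.0263+0.0391j)
    (-0.025+0.0982j)
[187 188  24  20 447] [198.7 197.7] ((198.5, 197.5), (19.0, 23.0), 90.0) (-0.00043467997348623985+0.1358001331899645j)
    (0.0267+0.1643j)
    (0.0222+0.1052j)
    (-0.0265+0.1083j)
    (-0.0221+0.1672j)
[233 214   9   8  67] [236.7 217.6] ((237.0, 217.5), (7.0, 8.0), 90.0) (-0.05869008734107546+0.041995748320191185j)
    (-0.0488+0.0508j)
    (-0.0503+0.0304j)
    (-0.0681+0.0317j)
    (-0.0666+0.052j)
```

View pics/crop0.png

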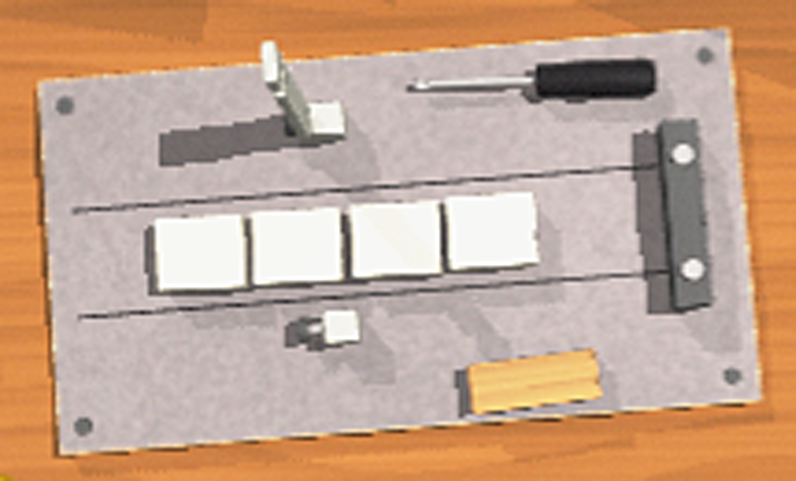

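The crop confirms four white billets between the pencil lines, slightly gapped, with the strap upright and the catch post clear. I will push with the fingers part open across the back of billet 4. First I raise the tool and turn it to match the bed.

Call:
move_arm:
  rows: [40,0,0,-0.01,0,0,-7.1,40,0,0,-0.01,0,0,-7.1,40,0,0,-0.01,0,0,-7.1,40,0,0,-0.01,0,0,-7.1,40,0,0,-0.01,0,0,-7.1,40,0,0,-0.01,0,0,-7.1,40,0,0,-0.01,0,0,-7.1,40,0,0,-0.01,0,0,-7.1,40,0,0,-0.01,0,0,-7.1,40,0,0,-0.01,0,0,-7.1]

```text
time: 1.48
ee_pos: [0.1926, -0.5682, 0.3053]
ee_rot: [0.0, 0.707, 0.708, -0.0]
wrist_force: [-0.3, 0.7, 0.3]
gripper_width: 0.397
gripper_force: 0.0
```

```bash
cat >> h.py <<'E'
from scipy.spatial.transform import Rotation as Ro
O=np.array([.5285,.0537,0]); B=Ro.from_euler("z",.0579)
def tell(tgt=None,tilt=0):
    s=state(); T=Ro.from_quat(np.roll(s["ee_rot"],-1)); P=s["ee_pos"]
    print("t",round(s["time"],2),"bed pos",B.inv().apply(P-O).round(4),"F",s["wrist_force"].round(1),"grip",round(s["gripper_width"],3))
    G=B*Ro.from_matrix(np.array([[0,1,0],[1,0,0],[0,0,-1.]]))*Ro.from_euler("y",tilt,degrees=True)
    print("turn left (tool, deg)",np.degrees((T.inv()*G).as_rotvec()).round(2))
    if tgt is not None: print("shift (tool)",T.inv().apply(B.apply(tgt)+O-P).round(4),"joints",s["joints"].round(2))
E
python3 -c "
from h import *
tell([0,.2,.3])"
```

```text
t 1.48 bed pos [-0.3713 -0.6014  0.3053] F [-0.3  0.7  0.3] grip 0.397
turn left (tool, deg) [ 0.    0.   -3.24]
shift (tool) [0.8212 0.3254 0.0053] joints [-1.33  0.11  1.33  0.    1.7  -1.33]
```

Call:
move_arm:
  rows: [18,0.02,0.02,0,0,0,-3.24,18,0.034,0.021,0,0,0,0,18,0.034,0.021,0,0,0,0,18,0.034,0.021,0,0,0,0,18,0.034,0.021,0,0,0,0,18,0.034,0.021,0,0,0,0,18,0.034,0.021,0,0,0,0,18,0.034,0.021,0,0,0,0,18,0.034,0.021,0,0,0,0,18,0.034,0.021,0,0,0,0]

```text
time: 2.32
ee_pos: [0.3862, -0.2312, 0.3051]
ee_rot: [0.0, 0.689, 0.725, 0.0]
wrist_force: [0.1, -0.4, -0.1]
gripper_width: 0.18
gripper_force: 0.0
```

Call:
move_arm:
  rows: [18,0.036,0.018,0,0,0,0,18,0.036,0.018,0,0,0,0,18,0.036,0.018,0,0,0,0,18,0.036,0.018,0,0,0,0,18,0.036,0.018,0,0,0,0,18,0.036,0.018,0,0,0,0,18,0.036,0.018,0,0,0,0,18,0.036,0.018,0,0,0,0,18,0.036,0.006,0,0,0,0,18,0.036,0,0,0,0,0]

```text
time: 3.15
ee_pos: [0.5174, 0.1363, 0.3044]
ee_rot: [-0.0, 0.689, 0.725, -0.0]
wrist_force: [0.4, -0.3, 0.9]
gripper_width: 0.18
gripper_force: 0.0
```

```bash
python3 -c "
from h import *
tell([0,.21,.12],-12)"
```

```text
t 3.15 bed pos [-0.0063  0.0831  0.3044] F [ 0.4 -0.3  0.9] grip 0.18
turn left (tool, deg) [ -0.05 -12.    -0.34]
shift (tool) [0.1269 0.0055 0.1844] joints [ 0.16 -0.07  1.51  0.    1.7   0.11]
```

Call:
move_arm:
  rows: [18,0.035,0.005,0,0,0,0,18,0.035,0,0,0,0,0,18,0.035,0,0,0,0,0,18,0.022,0,0.02,0,-6,0,18,0.004,0,0.04,0,-6,0,18,0.008,0,0.04,0,0,0,18,0.008,0,0.04,0,0,0,18,0.008,0,0.04,0,0,0,18,0.007,0,0.036,0,0,0,18,0,0,0,0,0,0]

```text
time: 3.98
ee_pos: [0.5096, 0.2563, 0.0764]
ee_rot: [0.073, 0.684, 0.722, -0.079]
wrist_force: [-0.8, -0.7, -2.4]
gripper_width: 0.179
gripper_force: 0.0
```

```bash
python3 -c "
from h import *
tell([0,.19,.027],-12)
p=get_image('side');cv2.imwrite('pics/s1.png',cv2.resize(p['image'][80:360,120:440],None,fx=2,fy=2)[:,:,::-1])"
```

```text
t 3.98 bed pos [-0.0071  0.2034  0.0764] F [-0.8 -0.7 -2.4] grip 0.179
turn left (tool, deg) [-0.8   0.32 -0.18]
shift (tool) [-0.0025  0.0079  0.051 ] joints [ 0.5   0.27  1.59 -0.19  1.39  0.49]
```

View pics/s1.png

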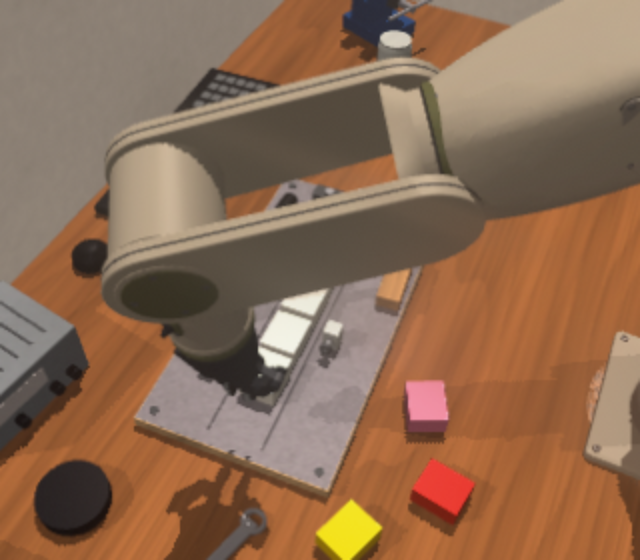

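The picture shows the forked wrist at crop (200,230), wide and possibly low enough to reach the upright strap. I will lean the tool back to 30° so the wrist stays behind the strap plane, then lower it.

Call:
move_arm:
  rows: [18,0,0.004,0,-0.4,-6,-0.1,18,0,0.004,0,-0.4,-6,-0.1,18,0,0,0,0,-6,0,18,0,0,0,0,0,0,18,0,0,0,0,0,0]

```text
time: 4.45
ee_pos: [0.5238, 0.2615, 0.0867]
ee_rot: [0.192, 0.663, 0.703, -0.172]
wrist_force: [0.2, -0.4, -0.3]
gripper_width: 0.182
gripper_force: 0.0
```

```bash
python3 -c "
from h import *
tell([0,.198,.029],-30)"
```

```text
t 4.45 bed pos [0.0073 0.2078 0.0867] F [ 0.2 -0.4 -0.3] grip 0.182
turn left (tool, deg) [ 0.73 -0.11 -0.19]
shift (tool) [ 0.0203 -0.0081  0.0548] joints [ 0.66  0.48  1.39 -0.43  1.58  0.66]
```

Call:
move_arm:
  rows: [18,0.005,-0.002,0.014,0.2,0,0,18,0.005,-0.002,0.014,0.2,0,0,18,0.005,-0.002,0.014,0.2,0,0,18,0.005,-0.002,0.013,0,0,0,18,0,0,0,0,0,0,18,0,0,0,0,0,0]

```text
time: 4.95
ee_pos: [0.5152, 0.2474, 0.0264]
ee_rot: [0.188, 0.665, 0.701, -0.178]
wrist_force: [1.4, -0.6, 0.5]
gripper_width: 0.18
gripper_force: 0.0
```

```bash
python3 -c "
from h import *
tell([0,.175,.029],-30)
p=get_image('side');cv2.imwrite('pics/s2.png',cv2.resize(p['image'][140:340,160:400],None,fx=3,fy=3)[:,:,::-1])"
```

```text
t 4.95 bed pos [-0.002   0.1941  0.0264] F [ 1.4 -0.6  0.5] grip 0.18
turn left (tool, deg) [-0.12  0.09 -0.25]
shift (tool) [-0.0178  0.0021  0.0074] joints [ 0.64  0.52  1.45 -0.43  1.49  0.7 ]
```

View pics/s2.png

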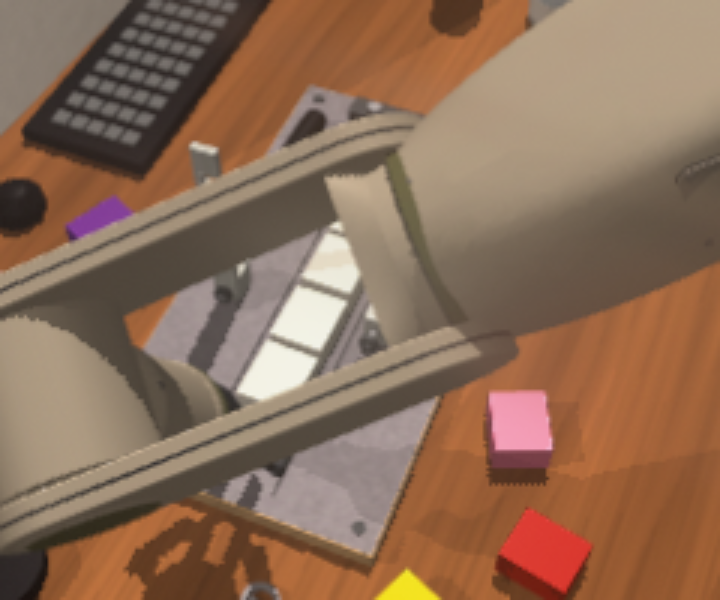

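The side crop shows the fork well above the row, the fingertips behind billet 4 at about (275,465), and the strap at (205,160) beyond the far fork link. Starting the push.

Call:
move_arm:
  rows: [18,-0.0015,0.002,-0.0026,0,0,-0.25,18,-0.0052,0,0.003,0,0,0,18,-0.0052,0,0.003,0,0,0,18,-0.0052,0,0.003,0,0,0,18,-0.0052,0,0.003,0,0,0,18,-0.0052,0,0.003,0,0,0,18,-0.0052,0,0.003,0,0,0,18,-0.0052,0,0.003,0,0,0,18,-0.0052,0,0.003,0,0,0,18,-0.0052,0,0.003,0,0,0]

```text
time: 5.83
ee_pos: [0.5215, 0.1944, 0.0309]
ee_rot: [0.189, 0.663, 0.702, -0.177]
wrist_force: [0.1, -0.4, 0.9]
gripper_width: 0.177
gripper_force: 0.0
```

```bash
python3 -c "
from h import *
tell([0,.0595,.029],-30)
p=get_image('top');cv2.imwrite('pics/t2.png',cv2.resize(p['image'][120:280,130:370],None,fx=3,fy=3)[:,:,::-1])"
```

```text
t 5.83 bed pos [0.0012 0.1409 0.0309] F [ 0.1 -0.4  0.9] grip 0.177
turn left (tool, deg) [ 0.04  0.   -0.03]
shift (tool) [-0.0695 -0.0011  0.0423] joints [ 0.57  0.45  1.54 -0.45  1.44  0.64]
```

View pics/t2.png

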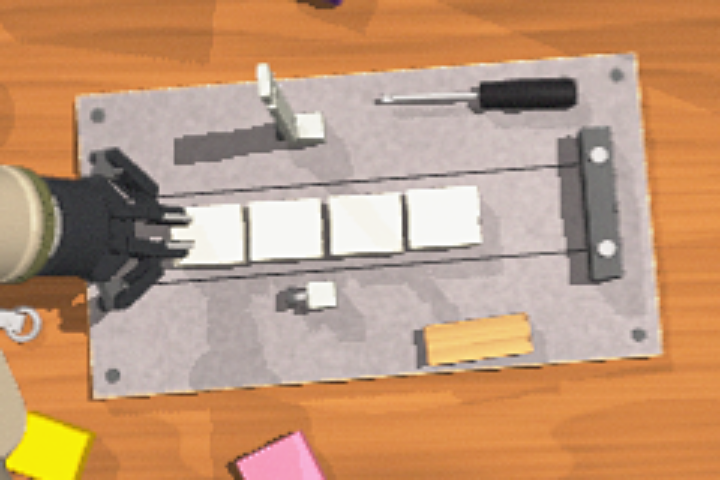

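```bash
python3 -c "
from h import *
tell()
p=get_image('top')
f=lambda q:proj(p,B.apply(q)+O).round(1)
for q in ([0,.141,.031],[0,.131,.036],[0,.106,.048],[0,.166,.048],[0,.04,.048],[0,-.04,.048]): print(q,f(q))
im=p['image'][:,:,:].min(2); print(im[196,170:300:1]); print(im[205,170:240])
cv2.imwrite('pics/t3.png',cv2.resize(p['image'][175:225,165:245],None,fx=8,fy=8,interpolation=cv2.INTER_CUBIC)[:,:,::-1])
"
```

```text
t 5.88 bed pos [0.0011 0.1399 0.0309] F [ 0.5 -0.7  0.2] grip 0.185
turn left (tool, deg) [ 2.000e-02  3.004e+01 -4.000e-02]
[0, 0.141, 0.031] [197.8 198.2]
[0, 0.131, 0.036] [201.3 197.7]
[0, 0.106, 0.048] [210.2 196.6]
[0, 0.166, 0.048] [187.  198.4]
[0, 0.04, 0.048] [235.9 194.7]
[0, -0.04, 0.048] [267.  192.3]
[ 55  58  55  56  48 108 107 112 108 108 111 106 111 109 102 105 119 239
 255 243 243 243 241 238 235 235 233 235 238 244 244 244 244 244 244 244
 244 244 244 246 231 147  80 176 251 245 244 244 244 244 244 244 244 244
 244 244 244 244 244 244 244 244 244 244 245 247 248 145  77  80 195 251
 245 245 244 245 244 244 244 245 244 236 237 237 237 237 236 238 236 236
 241 245 249 246  78  71 205 252 245 245 245 244 245 245 245 245 245 245
 245 244 245 245 245 245 245 245 245 245 247 244 186 175 174 171 175 178
 181 196 193 198]
[ 57  58  54  49  19  24  34  38  29  32  32  48  46  37  38  37  36  45
  43  66  42  83 179 246 239 235 236 235 235 235 234 234 238 245 244 245
 245 244 245 247 249 151  83 188 255 249 249 250 251 253 254 255 255 255
 255 255 255 255 255 255 255 255 236 233 227 217 193 137  86  84]
```

View pics/t3.png

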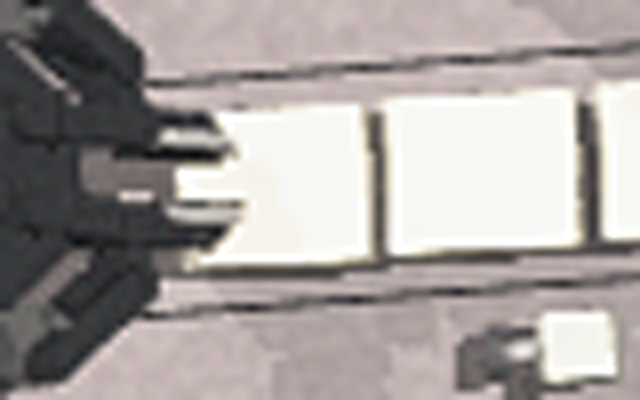

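The fingers ride just over billet 4 because the part-open pads stand farther back than shut ones. Nothing has moved. I back off, shut the fingers so the tip is true, and lower again.

Call:
move_arm:
  rows: [18,-0.005,0,-0.0087,0,0,0,18,0.009,0,-0.005,0,0,0,18,0.017,0,-0.01,0,0,0,10,0.017,0,-0.01,0,0,0,0,0.017,0,-0.01,0,0,0,0,0,0,0,0,0,0,0,0,0,0,0,0,0,0,0,0,0,0,0,0]

```text
time: 6.6
ee_pos: [0.5175, 0.2648, 0.0414]
ee_rot: [0.189, 0.663, 0.703, -0.177]
wrist_force: [0.5, -0.2, -0.4]
gripper_width: -0.005
gripper_force: 0.0
```

```bash
python3 -c "
from h import *
tell([0,.195,.029],-30)"
```

```text
t 6.6 bed pos [0.0012 0.2113 0.0414] F [ 0.5 -0.2 -0.4] grip -0.005
turn left (tool, deg) [0.08 0.01 0.01]
shift (tool) [-0.008  -0.0013  0.0189] joints [ 0.66  0.53  1.41 -0.43  1.52  0.69]
```

Call:
move_arm:
  rows: [0,-0.004,-0.001,0.0095,0,0,0,0,-0.004,0,0.0095,0,0,0,0,-0.0052,0,0.003,0,0,0,0,-0.0052,0,0.003,0,0,0,0,-0.0052,0,0.003,0,0,0,0,-0.0052,0,0.003,0,0,0,0,-0.0052,0,0.003,0,0,0,0,-0.0052,0,0.003,0,0,0]

```text
time: 7.27
ee_pos: [0.5198, 0.2114, 0.0291]
ee_rot: [0.189, 0.663, 0.702, -0.177]
wrist_force: [0.1, -0.5, 0.1]
gripper_width: -0.001
gripper_force: 0.0
```

```bash
cat > look.py <<'E'
from h import *
tell([0,.0595,.029],-30)
p=get_image("top"); m=(p["image"].min(2)>205).astype(np.uint8); m[:170]=0;m[225:]=0;m[:,:170]=0
n,l,s,ce=cv2.connectedComponentsWithStats(m)
for i in range(1,n):
    if s[i,4]>100:
        pts=np.argwhere(l==i)[:,::-1]; W=np.array([B.inv().apply(onz(p,q,.048)-O)[:2] for q in pts]); r=cv2.minAreaRect((W*1000).astype(np.float32))
        print(s[i,4],"mean",(W.mean(0)*1000).round(1),"rect",np.round(r[0],1),np.round(r[1],1),round(r[2],1))
E
python3 look.py
```

```text
t 7.27 bed pos [0.0004 0.1579 0.0291] F [ 0.1 -0.5  0.1] grip -0.001
turn left (tool, deg) [ 0.06 -0.01 -0.05]
shift (tool) [-0.0852 -0.0004  0.0493] joints [ 0.6   0.47  1.52 -0.45  1.46  0.66]
453 mean [ -0.3 -67.1] rect [ -0.4 -66.9] [61.4 49.4] 89.5
453 mean [-1.  -0.4] rect [-1.1  0.2] [61.8 49.3] 88.9
453 mean [-0.7 68.4] rect [-0.9 69.6] [61.8 49.4] 88.7
445 mean [ -0.4 135.7] rect [ -0.  136.3] [59.3 49. ] 86.3
394 mean [ -82.7 -503.4] rect [ -83. -503.] [55.3 57. ] 84.2
```

```bash
python3 -c "
from h import *
p=get_image('top')
f=lambda q:proj(p,B.apply(q)+O).round(1)
print(f([0,.158,.029]),f([0,.166,.048]),f([0,.166,.018]), f([0,.148,.034]))
im=p['image'].min(2)
for r in range(186,212): print(r,' '.join('%3d'%v for v in im[r,172:206]))
q=get_image('side'); im=q['image'].min(2)
g=lambda X:proj(q,B.apply(X)+O).round(1)
print('side',g([0,.158,.029]),g([0,.166,.048]),g([.025,.166,.048]),g([-.025,.166,.048]),g([.025,.166,.018]),g([-.025,.166,.018]))
cv2.imwrite('pics/s4.png',cv2.resize(q['image'][210:300,210:310],None,fx=6,fy=6,interpolation=cv2.INTER_CUBIC)[:,:,::-1])
"
```

```text
[191.5 198.7] [187.  198.4] [189.2 199.3] [194.9 198.3]
186  51  54  45  50  89 115 107 147 146 140 182 183 184 180 181 185 186 184 180 183 184 184 175 179 179 179 176 179 182 183 183 183 184 180
187  45  58  48  55  80 188 184 185 189 185 183 186 184 182 184 186 185 183 178 180 185 181 173 175 177 173 176 176 181 177 179 181 181 179
188  49  42  59  45 117 190 190 189 185 179 177 181 182 179 178 179 176 181 179 175 174 171 131 143 184 184 191 177 214 219 221 227 243 244
189  50  50  35  48 191 186 185 184 183 179 177 181 181 183 183 238 252 251 250 250 251 252 251 251 249 248 248 248 247 247 246 246 246 245
190  56  60  54  47 130 188 181 180 184 183 182 179 182 184 199 253 246 245 245 245 245 245 245 245 245 245 245 244 244 244 244 244 244 244
191  50  61  53  53  88 199 193 183 180 183 183 183 186  98 139 255 245 244 243 244 243 243 244 244 244 244 244 244 244 244 244 244 244 244
192  52  56  58  51  55  69 129 123 124 153 154 155  97  98 119 239 246 244 244 244 244 244 243 244 243 243 244 244 244 244 244 244 244 243
193  49  52  56  57  49  48  53  50  51  56  61  70  49  64 120 
[... 1984 characters left out ...]
247 248 254 255 255 255 255 255 255 255 236 234 232
208  37  47  59  56  49  31 190 181 181 181 185 186 188  98 101 110 163 134 127 108 104 100 101  84  85  88  92  90  90  92  83  84  85  84
209  51  56  59  53  50  88 189 187 185 186 188 178 186  94  98  98  97  93  93  75  69  77  77  75  72  75  80  71  71  75  76  77  77  79
210  56  56  58  50  44 159 187 183 186 188 184 183 187 193 191 188 191 198 191 171 171 170 171 167 166 163 167 170 171 169 172 172 170 166
211  60  55  51  45 162 193 182 174 175 188 184 187 183 184 187 193 189 191 191 186 168 167 167 167 164 163 160 161 162 164 157 166 167 169
side [248.6 274.9] [247.  273.3] [238.1 270.2] [255.9 276.5] [238.9 276.4] [256.3 282.7]
```

View pics/s4.png

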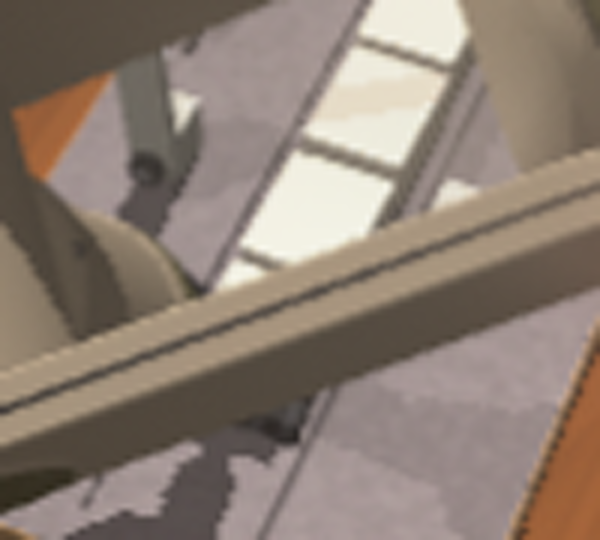

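The tip sits at about px (188,197) by billet 4's edge at px 187, with no force and no motion, so it seems higher than computed. I back off and feel for the board.

Call:
move_arm:
  rows: [0,0.013,0,-0.0075,0,0,0,0,0.013,0,-0.0075,0,0,0,0,0.001,0,0.00173,0,0,0,0,0.001,0,0.00173,0,0,0,0,0.001,0,0.00173,0,0,0,0,0,0,0,0,0,0]

```text
time: 7.92
ee_pos: [0.5173, 0.2413, 0.022]
ee_rot: [0.188, 0.663, 0.702, -0.178]
wrist_force: [-0.6, 0.4, 0.1]
gripper_width: 0.002
gripper_force: 0.0
```

Call:
move_arm:
  rows: [0,0.001,0,0.00173,0,0,0,0,0.0005,0,0.00087,0,0,0,0,0,0,0,0,0,0]

```text
time: 8.17
ee_pos: [0.5176, 0.2415, 0.0195]
ee_rot: [0.188, 0.663, 0.702, -0.178]
wrist_force: [0.7, 0.2, 0.3]
gripper_width: -0.003
gripper_force: 0.0
```

```bash
python3 look.py
```

```text
t 8.17 bed pos [0.     0.1881 0.0195] F [0.7 0.2 0.3] grip -0.003
turn left (tool, deg) [ 0.01  0.02 -0.03]
shift (tool) [-0.1161  0.      0.0561] joints [ 0.64  0.53  1.46 -0.43  1.47  0.69]
454 mean [ -0.2 -67. ] rect [ -0.4 -66.9] [61.4 49.4] 89.5
454 mean [-1.  -0.5] rect [-1.1  0.2] [61.8 49.4] 88.7
452 mean [-0.8 68.3] rect [-1.  68.4] [59.6 49.5] 88.9
448 mean [ -0.5 135.8] rect [-1.000e-01  1.363e+02] [59.3 49. ] 86.3
393 mean [ -82.7 -503.4] rect [ -83. -503.] [55.3 57. ] 84.2
```

Call:
move_arm:
  rows: [0,0.001,0,0.00173,0,0,0,0,0.001,0,0.00173,0,0,0,0,0,0,0,0,0,0]

```text
time: 8.47
ee_pos: [0.5176, 0.2418, 0.0153]
ee_rot: [0.188, 0.663, 0.702, -0.178]
wrist_force: [-0.5, 0.6, -0.3]
gripper_width: 0.004
gripper_force: 0.0
```

Call:
move_arm:
  rows: [0,0.001,0,0.00173,0,0,0,0,0,0,0,0,0,0]

```text
time: 8.63
ee_pos: [0.5176, 0.2419, 0.0134]
ee_rot: [0.188, 0.663, 0.702, -0.178]
wrist_force: [0.0, 0.1, -0.3]
gripper_width: 0.001
gripper_force: 0.0
```

Call:
move_arm:
  rows: [0,0.001,0,0.00173,0,0,0,0,0,0,0,0,0,0]

```text
time: 8.8
ee_pos: [0.5176, 0.2419, 0.0114]
ee_rot: [0.188, 0.663, 0.702, -0.177]
wrist_force: [-0.5, -0.5, -0.3]
gripper_width: 0.002
gripper_force: 0.0
```

Call:
move_arm:
  rows: [0,0.001,0,0.00173,0,0,0,0,0,0,0,0,0,0]

```text
time: 8.97
ee_pos: [0.5176, 0.2419, 0.0094]
ee_rot: [0.188, 0.663, 0.702, -0.177]
wrist_force: [0.1, -0.8, 0.4]
gripper_width: -0.001
gripper_force: 0.0
```

Call:
move_arm:
  rows: [0,0.001,0,0.00173,0,0,0,0,0,0,0,0,0,0]

```text
time: 9.13
ee_pos: [0.5176, 0.2419, 0.0074]
ee_rot: [0.188, 0.663, 0.702, -0.178]
wrist_force: [0.0, -0.7, -0.1]
gripper_width: -0.001
gripper_force: 0.0
```

```bash
python3 -c "
from h import *
tell()
p=get_image('top')
f=lambda q:proj(p,B.apply(q)+O).round(1)
for d in(0,.01,.015,.02,.025,.03): print(d,f([0,.188+.5*d,.0074+.866*d]))
im=p['image'].min(2)
for r in range(192,207): print(r,' '.join('%3d'%v for v in im[r,155:192]))
"
```

```text
t 9.13 bed pos [0.     0.1885 0.0074] F [ 0.  -0.7 -0.1] grip -0.001
turn left (tool, deg) [ 3.000e-02  3.001e+01 -1.000e-02]
0 [181.8 200.2]
0.01 [179.2 200.1]
0.015 [177.9 200.1]
0.02 [176.6 200. ]
0.025 [175.3 200. ]
0.03 [174.  199.9]
192  54  51  58  58  58  57  53  59  56  55 120 186 187 185 183 184 183 182 179 185 183 191 193 188 183 172 170 175 180  98 100 118 240 246 244 244 244
193  55  57  57  55  57  54  60  55  57  55  52 122 187 194 189 187 188 182 174 183 185 187 187 191 186 188 184 180 182  94 100 119 239 247 244 244 243
194  53  58  56  58  53  54  58  55  56  54  52  51  89  95 124 126 126 122 152 151 188 189 185 187 188 186 187 185 186  99  95 111 237 247 244 243 244
195  52  59  58  59  60  58  50  62  57  54  57  47  57  49  57  51  79  44  56  52 122 193 191 183 186 185 183 186 185 100  99 116 237 247 244 244 243
196  29  33  44  48  52  55  60  59  55  56  57  53  51  81  53  35  62  46  47  38  79 192 188 188 187 185 185 186 187  95 100 118 234 248 244 244 244
197  60  56  50  29  26  24  32  50  58  60  54  55  49 149 193 193 192 192 195 148 144 188 191 188 1
[... 718 characters left out ...]
  44  70  67  97  98  82  79 129 148 145 166 166 190 190 186 100 102 108 184 250 245 244 244
203  57  61  52  57  47  54  59  54  54  50  57  49  49  59  49  52  52  41  59  49  51 139 162 163 167 165 170 166 192 100 108 108 187 251 245 244 244
204  54  52  52  51  56  59  57  53  61  59  58  60  52  52  57  56  50  58  54  50  40 137 163 157 160 160 162 164 167 168 105 105 152 252 245 244 244
205  47  50  50  46  43  47  48  46  34  40  30  55  60  52  49  40  68  77  66 159 197 169 162 155 162 160 161 163 166 164  78 100 138 253 245 244 244
206  41  28  38  91  56  27  33  48  57  59  59  65 104 107 112 110 105 103 100 191 179 158 163 163 160 166 169 164 163 162  79 100 142 255 247 246 246
```

The tip appears about 15 mm behind the reported TCP (px ~177.5), so its height above the board is now good. Pushing at this height.

Call:
move_arm:
  rows: [0,-0.0043,0,0.0025,0,0,0,0,-0.0043,0,0.0025,0,0,0,0,-0.0043,0,0.0025,0,0,0,0,-0.0043,0,0.0025,0,0,0,0,-0.0043,0,0.0025,0,0,0,0,-0.0043,0,0.0025,0,0,0,0,-0.0043,0,0.0025,0,0,0,0,-0.0043,0,0.0025,0,0,0]

```text
time: 9.85
ee_pos: [0.5202, 0.2019, 0.0078]
ee_rot: [0.188, 0.663, 0.702, -0.177]
wrist_force: [0.3, 0.8, 0.8]
gripper_width: -0.002
gripper_force: 0.6
```

```bash
python3 look.py
```

```text
t 9.85 bed pos [0.0003 0.1484 0.0078] F [0.3 0.8 0.8] grip -0.002
turn left (tool, deg) [ 0.06 -0.02 -0.04]
shift (tool) [-0.0876 -0.0003  0.0261] joints [ 0.58  0.49  1.54 -0.45  1.42  0.67]
453 mean [ -0.2 -66.9] rect [ -0.4 -66.9] [61.4 49.4] 89.5
451 mean [-1.1 -0.6] rect [-1.2 -0.8] [59.9 49.5] 88.9
902 mean [-0.5 92.1] rect [-0.4 92. ] [119.8  49.6] 89.4
393 mean [ -82.6 -503.4] rect [ -83. -503.] [55.3 57. ] 84.2
```

Billet 4 has closed on billet 3, straight and centred. Continuing.

Call:
move_arm:
  rows: [0,-0.0043,0,0.0025,0,0,0,0,-0.0043,0,0.0025,0,0,0,0,-0.0043,0,0.0025,0,0,0,0,-0.0043,0,0.0025,0,0,0,0,-0.0043,0,0.0025,0,0,0,0,-0.0043,0,0.0025,0,0,0,0,-0.0043,0,0.0025,0,0,0,0,-0.0043,0,0.0025,0,0,0]

```text
time: 10.57
ee_pos: [0.5225, 0.1621, 0.0077]
ee_rot: [0.189, 0.663, 0.702, -0.177]
wrist_force: [0.1, 2.7, 0.8]
gripper_width: -0.001
gripper_force: 1.6
```

```bash
python3 look.py
```

```text
t 10.57 bed pos [0.0003 0.1086 0.0077] F [0.1 2.7 0.8] grip -0.001
turn left (tool, deg) [ 0.05 -0.   -0.03]
shift (tool) [-0.0532 -0.0003  0.0061] joints [ 0.53  0.44  1.61 -0.47  1.38  0.63]
1798 mean [-0.3 -7.5] rect [-0.4 -7.3] [240.6  50.3] 89.9
391 mean [ -82.6 -503.3] rect [ -83. -503.] [55.3 57. ] 84.2
```

The row is tight and straight (240.6 × 50.3 mm). Pushing on towards the stop.

Call:
move_arm:
  rows: [0,-0.0043,0,0.0025,0,0,0,0,-0.0043,0,0.0025,0,0,0,0,-0.0043,0,0.0025,0,0,0,0,-0.0043,0,0.0025,0,0,0,0,-0.0043,0,0.0025,0,0,0,0,-0.0043,0,0.0025,0,0,0]

```text
time: 11.12
ee_pos: [0.5242, 0.1323, 0.0076]
ee_rot: [0.189, 0.663, 0.702, -0.177]
wrist_force: [-1.2, 2.7, 1.1]
gripper_width: -0.001
gripper_force: 1.7
```

```bash
python3 look.py
```

```text
t 11.12 bed pos [0.0003 0.0787 0.0076] F [-1.2  2.7  1.1] grip -0.001
turn left (tool, deg) [ 0.05 -0.   -0.03]
shift (tool) [-0.0273 -0.0003 -0.0089] joints [ 0.48  0.4   1.65 -0.49  1.35  0.6 ]
1804 mean [ -0.3 -37.6] rect [ -0.3 -37.5] [239.8  50.4] 89.9
391 mean [ -82.7 -503.2] rect [ -83. -503.] [55.3 57. ] 84.2
```

Call:
move_arm:
  rows: [0,-0.0043,0,0.0025,0,0,0,0,-0.0043,0,0.0025,0,0,0,0,-0.0043,0,0.0025,0,0,0,0,-0.0043,0,0.0025,0,0,0,0,-0.0043,0,0.0025,0,0,0,0,-0.0026,0,0.0015,0,0,0,0,0,0,0,0,0,0]

```text
time: 11.75
ee_pos: [0.5256, 0.1039, 0.0074]
ee_rot: [0.189, 0.663, 0.702, -0.178]
wrist_force: [-1.0, 0.2, 0.8]
gripper_width: 0.003
gripper_force: 0.0
```

```bash
python3 look.py
```

```text
t 11.75 bed pos [0.     0.0503 0.0074] F [-1.   0.2  0.8] grip 0.003
turn left (tool, deg) [ 0.01  0.04 -0.05]
shift (tool) [-0.0029 -0.     -0.0233] joints [ 0.44  0.37  1.69 -0.5   1.32  0.57]
1795 mean [ -0.1 -65.7] rect [ -0.1 -65.8] [ 50.5 239.9] 0.0
392 mean [ -82.5 -503.4] rect [ -83. -503.] [55.3 57. ] 84.2
```

Now 2 mm steps until the stop is felt.

Call:
move_arm:
  rows: [0,-0.0017,0,0.001,0,0,0,0,-0.0017,0,0.001,0,0,0,0,-0.0009,0,0.0005,0,0,0]

```text
time: 12.05
ee_pos: [0.526, 0.1005, 0.0072]
ee_rot: [0.188, 0.663, 0.703, -0.177]
wrist_force: [-2.1, 9.5, 2.2]
gripper_width: 0.001
gripper_force: 4.6
```

```bash
python3 look.py
```

```text
t 12.05 bed pos [0.0003 0.0468 0.0072] F [-2.1  9.5  2.2] grip 0.001
turn left (tool, deg) [ 0.06 -0.07 -0.02]
shift (tool) [ 0.0001 -0.0002 -0.0252] joints [ 0.43  0.37  1.7  -0.5   1.32  0.56]
1779 mean [ -0.  -67.9] rect [ -0.1 -67.8] [239.   50.4] 89.9
390 mean [ -82.6 -503.3] rect [ -83. -503.] [55.3 57. ] 84.2
```

Call:
move_arm:
  rows: [0,-0.0009,0,0.0005,0,0,0,0,-0.0009,0,0.0005,0,0,0,0,0,0,0,0,0,0,0,0,0,0,0,0,0]

```text
time: 12.43
ee_pos: [0.5263, 0.1004, 0.0073]
ee_rot: [0.188, 0.663, 0.703, -0.176]
wrist_force: [-3.0, 13.2, 1.0]
gripper_width: -0.001
gripper_force: 6.8
```

```bash
python3 look.py
```

```text
t 12.43 bed pos [0.0005 0.0468 0.0073] F [-3.  13.2  1. ] grip -0.001
turn left (tool, deg) [ 0.12 -0.22 -0.  ]
shift (tool) [ 0.0003 -0.0004 -0.0252] joints [ 0.43  0.37  1.7  -0.5   1.32  0.56]
1778 mean [ -0. -68.] rect [ -0.  -67.9] [238.8  50.4] 89.9
391 mean [ -82.6 -503.3] rect [ -83. -503.] [55.3 57. ] 84.2
```

The row is hard against the stop: force is rising and position has stopped changing. Withdrawing, rising, and straightening the tool.

Call:
move_arm:
  rows: [0,0.013,0,-0.0075,0,0,0,0,0.026,0,-0.015,0,0,0,0,0.017,0,-0.01,0,0,0,0,-0.018,0,-0.031,0,0,0,0,-0.018,0,-0.031,0,0,0,0,-0.018,0,-0.031,0,0,0,0,-0.018,0,-0.031,0,0,0,0,-0.018,0,-0.031,0,0,0,0,-0.018,0,-0.031,0,0,0,0,-0.018,0,-0.031,0,0,0]

```text
time: 13.32
ee_pos: [0.5217, 0.162, 0.2602]
ee_rot: [0.189, 0.663, 0.702, -0.178]
wrist_force: [0.5, -0.7, -0.3]
gripper_width: -0.0
gripper_force: 0.0
```

Call:
move_arm:
  rows: [0,0,0,0,0,6,0,0,0,0,0,0,6,0,0,0,0,0,0,6,0,0,0,0,0,0,6,0,0,0,0,0,0,6,0,0,0,0,-0.03,0,0,0,0,0,0.03,-0.02,0,0,0,0,0,0.04,0,0,0,0,0,0,0.04,0,0,0,0,0,0,0.04,0,0,0,0]

```text
time: 14.15
ee_pos: [0.6734, 0.1706, 0.3094]
ee_rot: [0.001, 0.686, 0.727, 0.001]
wrist_force: [0.5, 0.1, 1.2]
gripper_width: 0.003
gripper_force: 0.0
```

```bash
python3 look.py; python3 -c "
from h import *
tell([.16,.066,.18],0)"
```

```text
t 14.15 bed pos [0.1515 0.1084 0.3094] F [0.5 0.1 1.2] grip 0.003
turn left (tool, deg) [  0.1  -29.98  -0.05]
shift (tool) [-0.0488 -0.152   0.2801] joints [ 0.17  0.38  1.01 -0.    1.75  0.12]
1775 mean [ -0.1 -68. ] rect [ -0.  -68.4] [237.8  50.4] 89.9
389 mean [ -82.5 -503.2] rect [ -83. -503.] [55.3 57. ] 84.2
t 14.2 bed pos [0.157  0.1075 0.3011] F [  1.3  -0.6 -10.4] grip -0.004
turn left (tool, deg) [-0.29  0.1  -0.1 ]
shift (tool) [-0.0413  0.0037  0.1211] joints [ 0.17  0.4   1.   -0.    1.75  0.12]
```

Call:
move_arm:
  rows: [0,-0.02,0.004,0,0,0,0,0,-0.0215,0,0,0,0,0,0,0,0,0.03,0,0,0,0,0,0,0.03,0,0,0,0,0,0,0.03,0,0,0,0,0,0,0.03,0,0,0,0,0,0,0,0,0,0,0,0,0,0,0,0,0]

```text
time: 14.87
ee_pos: [0.6765, 0.1293, 0.1861]
ee_rot: [-0.002, 0.686, 0.727, -0.002]
wrist_force: [0.5, 0.1, 1.5]
gripper_width: -0.0
gripper_force: 0.0
```

```bash
python3 -c "
from h import *
tell([.16,.066,.18],0)
q=get_image('side')
g=lambda X:proj(q,B.apply(X)+O).round(1)
for d in(0,.015,.03): print(d,g([.16,.066,.18+d]))
print('strap top',g([.085,.06,.218]),'pivot',g([.085,.06,.038]))
cv2.imwrite('pics/s5.png',cv2.resize(q['image'][140:290,150:350],None,fx=4,fy=4,interpolation=cv2.INTER_CUBIC)[:,:,::-1])
"
```

```text
t 14.87 bed pos [0.1521 0.0669 0.1861] F [0.5 0.1 1.5] grip -0.0
turn left (tool, deg) [-0.3   0.04  0.  ]
shift (tool) [-0.0009  0.0079  0.006 ] joints [ 0.11  0.38  1.23 -0.    1.54  0.06]
0 [204.2 194.2]
0.015 [203.4 190. ]
0.03 [202.6 185.8]
strap top [230.4 190.1] pivot [235.4 235.6]
```

View pics/s5.png

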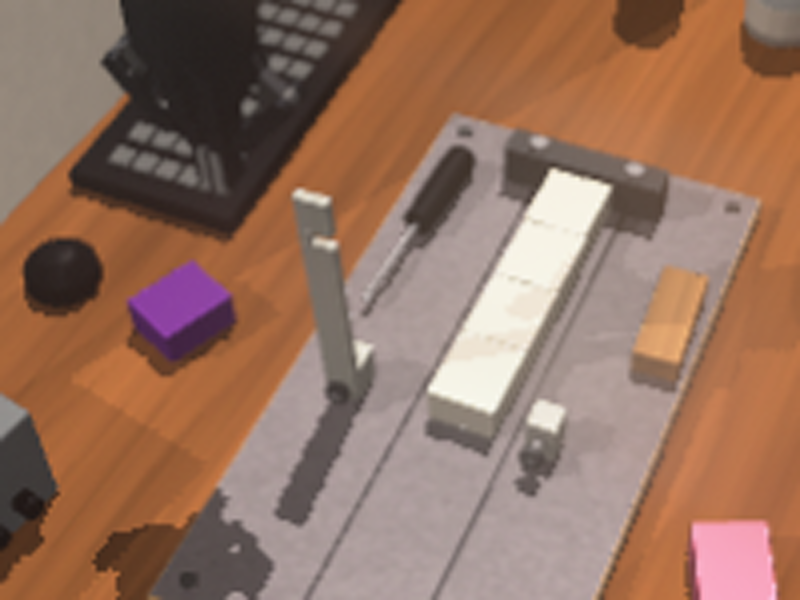

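The row is tight against the stop. The strap stands upright with its top at crop (312,195), slot side facing the lane. The fingertip at crop (215,185) is on the outer side, about 12 mm below the strap top. I lower 20 mm and sweep inwards.

Call:
move_arm:
  rows: [0,0,0,0.02,0,0,0,0,0,-0.02,0,0,0,0,0,0,-0.02,0,0,0,0,0,0,-0.0125,0.0027,0,0,0,0,0,-0.0125,0.0027,0,0,0,0,0,-0.0125,0.0027,0,0,0,0,0,0,0,0,0,0]

```text
time: 15.5
ee_pos: [0.6014, 0.1253, 0.1641]
ee_rot: [0.002, 0.686, 0.727, 0.002]
wrist_force: [-0.9, -0.5, 0.3]
gripper_width: -0.003
gripper_force: 0.0
```

```bash
cat > strap.py <<'E'
from h import *
tell([-.0005,.066,.03],0)
q=get_image('side'); im=q['image'].astype(int)
g=lambda X:proj(q,B.apply(X)+O)
for a in range(90,-1,-10):
    t=np.radians(a); v=[]
    for r in (.11,.13,.15,.17):
        c=g([.085-r*np.cos(t),.060,.038+r*np.sin(t)]).round().astype(int); v.append((c.tolist(),im[c[1],c[0]].tolist()))
    print(a,v)
print([(np.round(b["pixel"]).tolist(),round(b["score"],2)) for b in boxes_of(q,"strap")])
E
python3 strap.py
```

```text
t 15.5 bed pos [0.0769 0.0673 0.1641] F [-0.9 -0.5  0.3] grip -0.003
turn left (tool, deg) [ 0.28 -0.01  0.02]
shift (tool) [-0.0013 -0.0781  0.1337] joints [ 0.12  0.18  1.5  -0.    1.45  0.06]
90 [([232, 209], [158, 100, 65]), ([232, 204], [163, 102, 65]), ([231, 199], [75, 65, 62]), ([231, 193], [80, 72, 69])]
80 [([239, 212], [118, 110, 101]), ([240, 207], [117, 109, 100]), ([241, 202], [103, 95, 88]), ([242, 197], [102, 94, 86])]
70 [([246, 215], [153, 137, 134]), ([248, 211], [153, 138, 136]), ([250, 207], [142, 129, 125]), ([252, 202], [100, 89, 86])]
60 [([252, 219], [168, 152, 148]), ([255, 216], [169, 153, 150]), ([259, 212], [169, 153, 150]), ([262, 209], [172, 155, 153])]
50 [([258, 224], [171, 156, 152]), ([262, 221], [175, 160, 156]), ([267, 219], [226, 219, 201]), ([272, 216], [245, 242, 229])]
40 [([263, 229], [237, 227, 210]), ([268, 227], [241, 236, 221]), ([274, 226], [241, 238, 225]), ([279, 224], [244, 242, 229])]
30 [([267, 234], [244, 242, 229]), ([273, 233], [243, 240, 227]), ([279, 233], [144, 132, 119]), ([285, 232], [162, 146, 141])]
20 [([269, 239], [245, 244, 232]), ([276, 239], [135, 124, 112]), ([283, 240], [156, 141, 135]), ([290, 240], [174, 157, 152])]
10 [([271, 243], [165, 153, 139]), ([278, 245], [156, 142, 139]), ([285, 246], [225, 219, 203]), ([292, 248], [159, 143, 139])]
0 [([272, 248], [142, 131, 120]), ([279, 250], [166, 152, 149]), ([285, 252], [116, 107, 101]), ([292, 255], [155, 140, 138])]
[([240.0, 219.0], 0.73)]
```

The strap is following, now about 78°. Continuing the arc.

Call:
move_arm:
  rows: [0,0,-0.0117,0.0077,0,0,0,0,0,-0.0117,0.0077,0,0,0,0,0,-0.0117,0.0077,0,0,0,0,0,-0.0112,0.013,0,0,0,0,0,-0.0112,0.013,0,0,0,0,0,-0.0045,0.0097,0,0,0,0,0,-0.0045,0.0097,0,0,0,0,0,-0.0045,0.0097,0,0,0,0,0,0,0,0,0,0]

```text
time: 16.35
ee_pos: [0.529, 0.1207, 0.0802]
ee_rot: [-0.001, 0.686, 0.727, -0.001]
wrist_force: [-0.6, 0.5, -1.3]
gripper_width: -0.001
gripper_force: 0.0
```

```bash
python3 strap.py
```

```text
t 16.35 bed pos [0.0043 0.0668 0.0802] F [-0.6  0.5 -1.3] grip -0.001
turn left (tool, deg) [-0.11  0.01  0.  ]
shift (tool) [-0.0008 -0.0047  0.0502] joints [ 0.13  0.07  1.78 -0.    1.29  0.07]
90 [([232, 209], [156, 98, 62]), ([232, 204], [162, 100, 63]), ([231, 199], [169, 104, 62]), ([231, 193], [140, 87, 53])]
80 [([239, 212], [164, 146, 145]), ([240, 207], [63, 52, 47]), ([241, 202], [69, 59, 55]), ([242, 197], [94, 73, 63])]
70 [([246, 215], [70, 58, 53]), ([248, 211], [126, 112, 110]), ([250, 207], [64, 54, 49]), ([252, 202], [60, 50, 45])]
60 [([252, 219], [118, 105, 102]), ([255, 216], [72, 62, 56]), ([259, 212], [69, 59, 53]), ([262, 209], [67, 57, 51])]
50 [([258, 224], [90, 81, 75]), ([262, 221], [78, 67, 61]), ([267, 219], [77, 67, 60]), ([272, 216], [76, 66, 60])]
40 [([263, 229], [78, 68, 62]), ([268, 227], [238, 234, 220]), ([274, 226], [239, 236, 223]), ([279, 224], [242, 240, 226])]
30 [([267, 234], [108, 101, 93]), ([273, 233], [122, 114, 105]), ([279, 233], [125, 116, 106]), ([285, 232], [125, 114, 105])]
20 [([269, 239], [239, 229, 213]), ([276, 239], [126, 115, 104]), ([283, 240], [144, 131, 125]), ([290, 240], [168, 152, 147])]
10 [([271, 243], [160, 149, 135]), ([278, 245], [151, 137, 134]), ([285, 246], [223, 216, 200]), ([292, 248], [154, 138, 135])]
0 [([272, 248], [138, 126, 116]), ([279, 250], [162, 147, 145]), ([285, 252], [110, 101, 96]), ([292, 255], [152, 136, 135])]
[([261.0, 234.0], 0.84)]
```

Now at about 30°. Pressing down.

Call:
move_arm:
  rows: [0,0,-0.001,0.009,0,0,0,0,0,-0.001,0.009,0,0,0,0,0,-0.001,0.009,0,0,0,0,0,-0.001,0.009,0,0,0,0,0,0,0.008,0,0,0,0,0,0,0.004,0,0,0,0,0,0,0,0,0,0]

```text
time: 17.03
ee_pos: [0.5251, 0.1204, 0.0325]
ee_rot: [-0.001, 0.686, 0.727, -0.001]
wrist_force: [-0.3, 0.3, 0.4]
gripper_width: -0.005
gripper_force: 0.0
```

```bash
python3 strap.py | sed -n '1,2p;8,14p'
```

```text
t 17.03 bed pos [0.0005 0.0668 0.0325] F [-0.3  0.3  0.4] grip -0.005
turn left (tool, deg) [-0.1   0.01  0.  ]
50 [([258, 224], [73, 63, 57]), ([262, 221], [74, 64, 57]), ([267, 219], [74, 64, 57]), ([272, 216], [73, 63, 56])]
40 [([263, 229], [75, 65, 60]), ([268, 227], [79, 68, 61]), ([274, 226], [216, 209, 191]), ([279, 224], [97, 87, 81])]
30 [([267, 234], [73, 63, 58]), ([273, 233], [80, 69, 63]), ([279, 233], [91, 79, 72]), ([285, 232], [152, 136, 132])]
20 [([269, 239], [240, 234, 219]), ([276, 239], [124, 113, 102]), ([283, 240], [142, 129, 123]), ([290, 240], [153, 137, 133])]
10 [([271, 243], [175, 168, 155]), ([278, 245], [188, 180, 166]), ([285, 246], [223, 216, 200]), ([292, 248], [230, 225, 215])]
0 [([272, 248], [112, 105, 98]), ([279, 250], [116, 107, 101]), ([285, 252], [99, 91, 86]), ([292, 255], [144, 130, 127])]
[([267.0, 244.0], 0.68), ([266.0, 264.0], 0.68)]
```

Nearly level; pressing in 2 mm steps until the hard stop is felt.

Call:
move_arm:
  rows: [0,0,0,0.002,0,0,0,0,0,0,0.002,0,0,0,0,0,0,0.002,0,0,0,0,0,0,0,0,0,0]

```text
time: 17.47
ee_pos: [0.5262, 0.1206, 0.028]
ee_rot: [0.0, 0.686, 0.727, 0.0]
wrist_force: [-0.0, -0.6, -0.9]
gripper_width: -0.006
gripper_force: 0.1
```

Call:
move_arm:
  rows: [0,0,0,0.002,0,0,0,0,0,0,0.001,0,0,0,0,0,0,0,0,0,0]

```text
time: 17.72
ee_pos: [0.5262, 0.1206, 0.025]
ee_rot: [0.0, 0.686, 0.727, 0.0]
wrist_force: [-0.4, 0.4, -0.1]
gripper_width: 0.002
gripper_force: 0.0
```

Call:
move_arm:
  rows: [0,0,0,0.002,0,0,0,0,0,0,0.001,0,0,0,0,0,0,0,0,0,0]

```text
time: 17.97
ee_pos: [0.5267, 0.1207, 0.0233]
ee_rot: [0.0, 0.686, 0.727, 0.0]
wrist_force: [-5.3, -0.4, 9.2]
gripper_width: 0.001
gripper_force: 5.0
```

Call:
move_arm:
  rows: [0,0,0,0.002,0,0,0,0,0,0,0.001,0,0,0,0,0,0,0,0,0,0]

```text
time: 18.22
ee_pos: [0.5271, 0.1207, 0.0228]
ee_rot: [0.001, 0.686, 0.727, 0.001]
wrist_force: [-16.5, -1.3, 32.9]
gripper_width: -0.001
gripper_force: 16.6
```

```bash
python3 strap.py | sed -n '1,2p;8,14p'; python3 look.py | tail -3
```

```text
t 18.22 bed pos [0.0024 0.067  0.0228] F [-16.5  -1.3  32.9] grip -0.001
turn left (tool, deg) [0.1  0.01 0.01]
50 [([258, 224], [74, 63, 57]), ([262, 221], [75, 65, 59]), ([267, 219], [76, 66, 59]), ([272, 216], [74, 64, 57])]
40 [([263, 229], [75, 65, 60]), ([268, 227], [79, 69, 62]), ([274, 226], [96, 87, 80]), ([279, 224], [171, 165, 151])]
30 [([267, 234], [74, 65, 60]), ([273, 233], [82, 72, 66]), ([279, 233], [88, 77, 70]), ([285, 232], [152, 137, 133])]
20 [([269, 239], [79, 70, 65]), ([276, 239], [124, 114, 102]), ([283, 240], [143, 130, 124]), ([290, 240], [154, 138, 134])]
10 [([271, 243], [148, 138, 125]), ([278, 245], [161, 148, 142]), ([285, 246], [222, 215, 199]), ([292, 248], [152, 137, 133])]
0 [([272, 248], [112, 107, 99]), ([279, 250], [115, 108, 101]), ([285, 252], [102, 94, 88]), ([292, 255], [117, 109, 100])]
[([268.0, 246.0], 0.68)]
shift (tool) [-0.0075 -0.0024 -0.0062] joints [ 0.13  0.14  1.83 -0.    1.17  0.07]
1556 mean [ -0.1 -82.9] rect [ -0.2 -82.8] [ 50.3 208.9] 0.0
394 mean [ -82.7 -503.4] rect [ -83. -503.] [55.3 57. ] 84.2
```

Hard stop reached (33 N). Releasing upwards, then one last look.

Call:
move_arm:
  rows: [0,0,0,-0.003,0,0,0,0,0,0,-0.02,0,0,0,0,0,0,-0.04,0,0,0,0,0,0,-0.04,0,0,0,0,0,0,-0.04,0,0,0,0,0.04,0,0,0,0,0,0,0.04,0,0,0,0,0,0,0.04,0,0,0,0,0,0,0.04,0,0,0,0,0,0,0,0,0,0]

```text
invalid input
```

```bash
python3 look.py | tail -3; python3 -c "
from h import *
a=get_image('top')['image'][140:240,165:355]; b=get_image('side')['image'][165:285,190:390]
f=lambda i:cv2.resize(i,(760,int(i.shape[0]*760/i.shape[1])),interpolation=cv2.INTER_CUBIC)
o=np.vstack([f(a),f(b)]); o=cv2.resize(o,(int(o.shape[1]*590/o.shape[0]),590)); cv2.imwrite('pics/f.png',o[:,:,::-1])"
```

```text
shift (tool) [-0.0075 -0.0024 -0.0062] joints [ 0.13  0.14  1.83 -0.    1.17  0.07]
1558 mean [ -0.2 -83. ] rect [ -0.3 -82.9] [ 50.5 208.8] 0.0
393 mean [ -82.6 -503.4] rect [ -83. -503.] [55.3 57. ] 84.2
```

View pics/f.png

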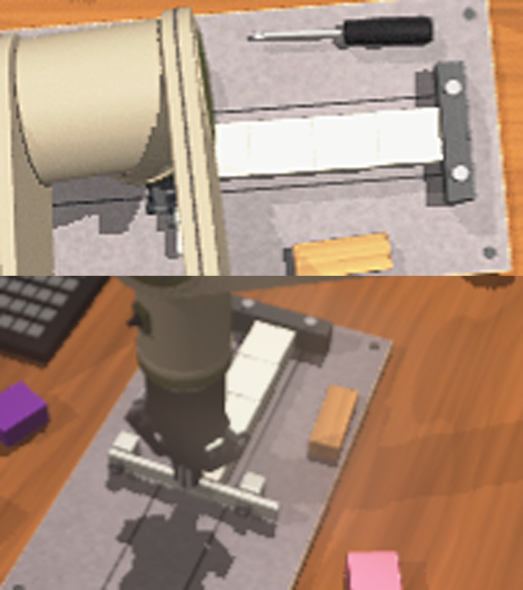

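The move was refused (a miscounted row), so the arm is still pressing. The side half of the picture shows the strap level from (115,455) to (275,510), over the catch bolt, and the row tight at the stop. Now releasing.

Call:
move_arm:
  rows: [0,0,0,-0.003,0,0,0,0,0,0,-0.02,0,0,0,0,0,0,-0.04,0,0,0,0,0,0,-0.04,0,0,0,0,0,0,-0.04,0,0,0,0,0.04,0,0,0,0,0,0,0.04,0,0,0,0,0,0,0.04,0,0,0,0,0,0,0.04,0,0,0,0,0,0,0,0,0,0,0,0]

```text
time: 19.35
ee_pos: [0.5155, 0.2868, 0.1622]
ee_rot: [-0.001, 0.685, 0.729, 0.001]
wrist_force: [1.0, 0.9, 0.1]
gripper_width: -0.001
gripper_force: 0.0
```

```bash
python3 look.py | tail -3; python3 strap.py | sed -n '9,14p'
python3 - <<'E'
from h import *
q=get_image('side'); im=q['image'].min(2)
g=lambda X:proj(q,B.apply(X)+O)
# top-edge front line of strap: find brightest rows below column along the bar near both ends
for x in (.05,.03,0,-.03,-.05,-.085):
    c=g([x,.064,.050]); col=int(round(c[0])); r=int(round(c[1])); print(x,c.round(1),im[r-8:r+9,col])
E
```

```text
152 mean [-3.4 58.4] rect [-4.3 58.4] [139.6   7.2] 0.1
1780 mean [ -0.  -67.8] rect [ -0.1 -68.4] [237.8  50.4] 89.9
391 mean [ -82.6 -503.3] rect [ -83. -503.] [55.3 57. ] 84.2
40 [([263, 229], [242, 239, 225]), ([268, 227], [241, 238, 224]), ([274, 226], [239, 236, 223]), ([279, 224], [242, 240, 226])]
30 [([267, 234], [242, 240, 227]), ([273, 233], [241, 239, 226]), ([279, 233], [140, 130, 116]), ([285, 232], [158, 143, 137])]
20 [([269, 239], [243, 242, 229]), ([276, 239], [130, 121, 109]), ([283, 240], [152, 138, 131]), ([290, 240], [171, 154, 149])]
10 [([271, 243], [186, 177, 162]), ([278, 245], [178, 166, 159]), ([285, 246], [223, 216, 200]), ([292, 248], [157, 141, 137])]
0 [([272, 248], [118, 112, 104]), ([279, 250], [119, 112, 104]), ([285, 252], [106, 99, 92]), ([292, 255], [121, 112, 103])]
[([275.0, 250.0], 0.72)]
0.05 [246.  237.8] [52 53 55 57 57 68 66 64 56 54 55 58 57 78 67 60 60]
0.03 [252.6 240. ] [139 138 137 136 137 144 102  79  81  91 119  99  76  65  58  52  48]
0 [262.7 243.4] [228 228 229 230 223 159 194 225 160 104 104 104 112  97  86  84  83]
-0.03 [272.9 246.7] [229 229 233 202 133 177 220 176 118 104 103 102 101  89  84  84  84]
-0.05 [279.8 249. ] [138 139 131 113 106 166 213 207 143 104  94  91  75  70  70  77  85]
-0.085 [292.1 253.1] [139 134 136 136 137 190 219 206 142 106 104 102 122 126 100  86  86]
```

The strap edge keeps the same offset along its length, so it is level, and the row has not moved. Handing in.

```bash
python3 -c "
from plant import *
print(hand_in())"
```

```text
the job is handed in; nothing more can be done
None
```

The job is handed in with no verdict returned: the four white billets are tight, straight and hard against the end stop, and the strap is level on its hard stop with its slot over the second bolt. I did not measure the bystanders, but the last pictures show the screwdriver and offcut where they were.

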